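Zero the photometer on the blank, then latch the slide on the sample and read

TASK

Take a reading on the bench photometer using only your fingertips: push the yellow knob of the cell slide all the way in and hold it there for two seconds while the blank is zeroed, then let it go so that it springs back and latches at its middle position, with the sample in the beam. Only once it has latched, press the green measure key fully down and let go of it. Grasp nothing, do not touch the cuvettes or the red standby key, and leave the other glassware and boxes where they stand.

Things in the scene. Friction and masses are not known exactly. Their poses are not given: they have to be found in the camera images.
- photometer: Pale grey photometer, fixed, 110 mm high (84 mm along its left side, with a black lamp hood to 130 mm at x = 20 mm). Origin on its underside; x points from its front face (x = -80 mm) to its rear (150 mm), y to its left (case y = -170 to 130 mm), z up. The open channel of the cell slide runs along x at y = 75 mm; dark key panel on its right, low display behind (x above 50 mm, to 145 mm high).
- knob_face (a point): Centre of the flat push face of the slide's round yellow knob (34 mm across, 12 mm thick) on an 8 mm rod, 66 mm above the bench. At the start it stands 115 mm in front of the case (photometer x = -195, y = 75 mm) and moves with the slide; fully in, 53 mm stay free between knob and case. Its x axis is the push direction, into the case, same as photometer x.
- cell_slide (a joint): Cell slide, m: 0 = out, where its spring holds it at the start; 0.050 = fully in at its stop (blank in the beam); 0.030 = middle, latched (sample in the beam). The spring pushes back with 4 N (out) to 9.5 N (in); the return is damped (0.1 to 0.2 m/s), and pushing at 0.05 m/s costs 2 N more.
- stop_pin_head (a point): Top of the red head (16 mm across) of the sprung stop pin, upright over the channel on an aluminium bracket, 133 mm above the bench. As the slide goes in the pin climbs a ramp tooth (about 1 to 2 N more, slide at 0.005 to 0.027) and drops behind it by 0.031; let go beyond 0.032 the slide comes back and the pin catches it at 0.030; let go before 0.027 it returns to 0. Needs no touching.
- measure_key (a joint): Green round measure key, press depth in m: 0 = up, 0.006 = fully down; it is a spring key that comes up by itself and takes about 5 N to go fully down.
- measure_key_top (a point): Centre of the top face of the green measure key, 26 mm in diameter, in a grey collar on the dark panel, at photometer x = -40 mm, y = -30 mm, 132 mm above the bench when up; its collar's top lies 10 mm lower; pressed straight down.
- standby_key (a joint): Red round standby key, same as the green one, 0 = up, 0.006 = fully down. Not to be pressed.
- standby_key_top (a point): Centre of the top face of the red standby key, at photometer x = -40 mm, y = -110 mm (80 mm to the right of the green key).
- blank_cuvette_mid (a point): Centre of the clear, white-capped blank cuvette, 12.5 x 12.5 x 45 mm, standing loose in the front pocket of the slide (pocket 22 mm deep), top 101 mm above the bench.
- sample_cuvette_mid (a point): Centre of the green-tinted, blue-capped sample cuvette, 12.5 x 12.5 x 45 mm, standing loose in the rear pocket of the slide, 20 mm behind the blank.
- flask_a: Green-tinted volumetric flask with yellow stopper, 63 mm in diameter, 165 mm high, standing on a white sheet left of the photometer; origin at the centre of its underside.
- flask_b: Light green volumetric flask with blue stopper, same size and origin; among the same three places.
- flask_c: Clear volumetric flask with white stopper, same size and origin; among the same three places.
- beaker: Empty glass beaker, 66 mm in diameter, 75 mm high, at the left of the slide's rod; origin at the centre of its underside.
- cuvette_box: Blue box of spare cuvettes, 85 x 50 mm, 37 mm high, in front of the key panel, right of the knob; origin at the centre of its underside.
- wash_bottle: White wash bottle with red spout, 72 mm in diameter, 190 mm high, on the right; origin at the centre of its underside.

How it is judged:
By the outcome, as a careful person would: the job done as asked, in the order asked, and still so for the second after the job is handed in, with the robot touching nothing.
It also fails if it takes over 48 s, if anything falls off the work surface, if the arm or the gripper's body presses on something with over 40 N, if the wrist force passes 120 N, or if a joint passes its speed limit or range.

ROBOT

A 7-joint arm with a two-finger parallel gripper is mounted at the origin on the work surface. World frame = base frame: x ahead of the robot, y to its left, z up, the work surface at z = 0. Lengths are in m, angles in rad, forces in N, time in s.
With the tool pointing down it reaches from about 0.425 to 0.975 m from the base axis. Payload 16.7 kg.
Tool frame: the origin (TCP) lies midway between the tips of the shut fingers; the grasp point (between the pads) lies arm.grip_point_offset behind it (arm.grip_point_offset is the distance from the TCP to the grasp point, in m); z points along the fingers, y is the line along which they close (so a half turn about z gives the same grasp; the last joint's range is limited). The gripper opens to 85 mm and grips with 20 to 120 N. Pads are 22 mm wide; open, the fingers measure 114 mm over their backs; the gripper's body (76 mm by 85 mm) begins 54 mm behind the grasp point. The pads swing forward as they close: fully open they stand 13 mm farther back than shut.
Start: joints at [1.171, 0.426, 0.074, 1.606, -0.034, 1.111, -0.067], TCP at [0.167, -0.654, 0.231] pointing down, gripper open.
Joint ranges: [-2.85, 2.85], [-0.5, 2.14], [-1.23, 1.37], [0.21, 2.46], [-1.02, 4.16], [0.16, 2.05], [-2.73, 2.73]. Speed limits (rad/s): [1.89, 1.89, 2.39, 2.39, 3.01, 3.01, 3.01].

INTERFACE

Orientations are given as a rotation vector (axis times angle).
In Python, from rig import arm gives the robot as it stands. The module is installed in compiled form; this text tells all that it offers. Calls block until the motion is done:
- arm.reach(position, orientation): joint-space move of the TCP to a pose.
- arm.servo_line(position, ori=None, rate=0.15): straight line of the TCP; ori=None keeps the orientation; rate is the mean speed in m/s.
- arm.move_joints(angles): joint-space move.
- arm.set_gripper(opening): finger opening in m; the grip force is fixed at half the most; returns when the fingers have stopped.
- arm.hold(seconds).
- arm.ik(position, orientation): joint angles nearest the present ones, or None.
- arm.state(): the state.
- arm.get_image(name): name is "scene" or "top"; returns the picture (400x640x3 uint8, red, green, blue); there is no depth.
- arm.camera_info(name): a dict with "mtx" (3x3 intrinsics, pixels), "k1" (the pictures are not rectified: a ray, as slopes to the right and down, at radius r is drawn at 1 + k1 r^2 times it, then the intrinsics apply), "world_to_cam" (4x4, takes a point from world to camera coordinates). Camera axes: x right, y down, z forward; pixel columns grow to the right and rows downward; lengths in m; the calibration is good to about 2 mm. A picture is of the moment at which its call begins. camera_info takes no time and is no camera call.
A pose or a line that the arm cannot do raises arm.Unreachable and nothing moves.
- arm.close_job(): hands the job in; it is judged then, once.
The state is a dict: "t": time; "joint_positions": joint angles; "joint_velocities": joint speeds; "joint_efforts": joint torques, N m; "ee_pos": TCP position; "ee_rot": TCP orientation; "force": force on the tool from outside, world axes, zero at the start; "moment": the same for the moment, N m; "finger_gap": finger opening in m; "grip_force": force on a finger pad.
Only numpy, scipy, OpenCV 4.12 (cv2) and the standard library are available. Lean on these libraries where they do the work, as an engineer would, in place of code of your own. Each camera call takes 0.05 s, during which the arm holds its last target. There are 200 camera calls.

## Working session

There is one attempt and no reset: what is moved stays moved. The work goes in short steps, each a Python script; the robot and the scene stay as the last script left them, time stands still between calls to the robot, and variables do not carry over. Pictures are saved under pics/ and viewed, at most 10 in all, crops included, and the job is handed in when it is done.

```bash
mkdir -p pics
python3 - <<'E'
from rig import arm
import cv2
for n in("scene","top"):
    cv2.imwrite(f"pics/{n}0.png",arm.get_image(n)[:,:,::-1]); c=arm.camera_info(n);print(n,c)
print(arm.state(),arm.grip_point_offset)
E
```

```text
scene {'mtx': array([[450.78639167,   0.        , 320.0876046 ],
       [  0.        , 450.78639167, 202.56312369],
       [  0.        ,   0.        ,   1.        ]]), 'k1': -0.0009969212417670448, 'world_to_cam': array([[-0.08930417,  0.99582898, -0.01869272,  0.06190112],
       [ 0.68866664,  0.04817802, -0.72347574, -0.32768336],
       [-0.71955752, -0.07748245, -0.69009669,  1.78573934],
       [ 0.        ,  0.        ,  0.        ,  1.        ]])}
top {'mtx': array([[437.95425519,   0.        , 324.80927473],
       [  0.        , 437.95425519, 195.55768465],
       [  0.        ,   0.        ,   1.        ]]), 'k1': -0.05582928365683521, 'world_to_cam': array([[ 0.00366559, -0.99997558, -0.00595042, -0.00529142],
       [-0.97928996, -0.00238508, -0.2024487 ,  0.59767242],
       [ 0.20242957,  0.00656928, -0.97927479,  1.28049505],
       [ 0.        ,  0.        ,  0.        ,  1.        ]])}
{'t': 0.1, 'joint_positions': array([ 1.17152129,  0.42666816,  0.07383648,  1.60653104, -0.03407313,
        1.11080101, -0.06709741]), 'joint_velocities': array([-0.00109028,  0.00047773,  0.00022853, -0.00093716,  0.00023076,
        0.00037625, -0.00217084]), 'joint_efforts': array([ 8.84392415e-03, -9.51547980e+01,  3.77204508e+00, -4.64409435e+01,
        1.97295385e-02,  6.49388516e-03, -2.16034796e-04]), 'ee_pos': array([ 0.16673851, -0.65370789,  0.23068628]), 'ee_rot': array([-3.11601017e+00, -3.91183984e-01,  3.76063291e-04]), 'force': array([ 0.28589639, -0.03971456, -0.64541677]), 'moment': array([-0.00045569,  0.01769107,  0.05497982]), 'grip_force': 0.0, 'finger_gap': 0.08557008746176957} 0.0187
```

View pics/scene0.png

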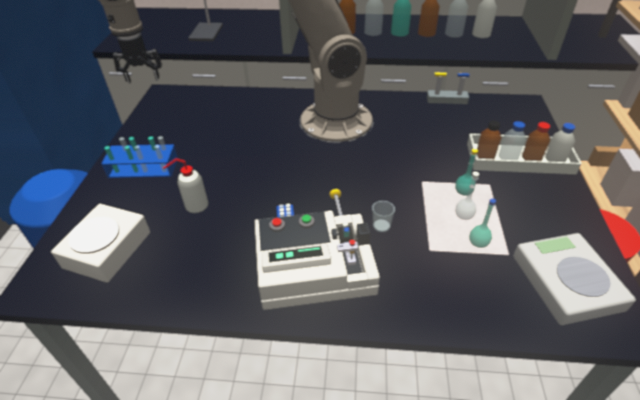

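View pics/top0.png

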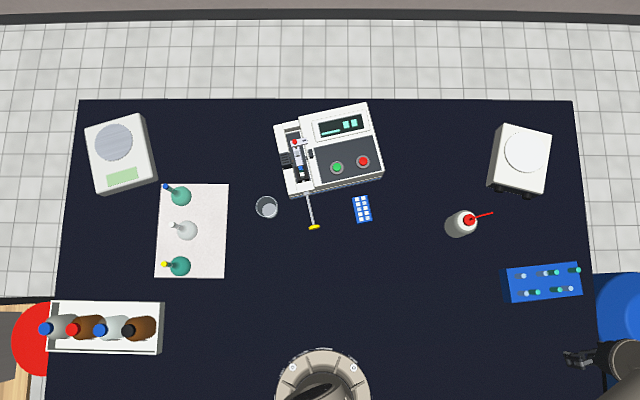

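The top view shows the green key at (337,167), red key at (363,161), knob at (314,227) and pin head near (295,141). In the scene view they are at (306,219), (277,223), (335,192) and about (351,243). The blue box is right of the rod and the beaker left of it. I'll fit the photometer pose to the colour blobs from both cameras.

```bash
cat > h.py <<'E'
import cv2,numpy as np
from scipy.optimize import least_squares
from rig import arm
def proj(n,P):
    c=arm.camera_info(n);T=c["world_to_cam"];q=np.asarray(P)@T[:3,:3].T+T[:3,3];s=q[:,:2]/q[:,2:]
    s=s*(1+c["k1"]*(s**2).sum(1,keepdims=True));K=c["mtx"];return s@K[:2,:2].T+K[:2,2]
def blob(im,uv,col,r=11):
    u,v=map(int,uv);w=im[v-r:v+r+1,u-r:u+r+1].astype(float);R,G,B=w[...,0],w[...,1],w[...,2]
    s={'g':G-np.maximum(R,B),'r':R-np.maximum(G,B),'y':np.minimum(R,G)-B}[col]
    s=np.where(s>0.35*s.max(),s,0);y,x=np.mgrid[v-r:v+r+1,u-r:u+r+1]
    return np.array([(x*s).sum(),(y*s).sum()])/s.sum(),(s>0).sum()
def world(p,L):
    x,y,a=p;c,s=np.cos(a),np.sin(a);L=np.atleast_2d(L);return np.c_[x+c*L[:,0]-s*L[:,1],y+s*L[:,0]+c*L[:,1],L[:,2]]
E
python3 - <<'E'
from h import *
L=np.array([[-.04,-.03,.131],[-.04,-.11,.131],[-.189,.075,.066]])
S={"scene":[(306,219),(277,223),(335,192)],"top":[(337,167),(363,161),(314,227)]}
M={}
for n in S:
    im=arm.get_image(n); o=[blob(im,uv,c) for uv,c in zip(S[n],'gry')]; M[n]=np.array([a for a,_ in o]);print(n,M[n].round(1).tolist(),[k for _,k in o])
    u,v=map(int,(335,215) if n=="scene" else (315,185)); cv2.imwrite(f"pics/{n}c.png",cv2.resize(im[v-70:v+90,u-90:u+120,::-1],None,fx=3.5,fy=3.5,interpolation=2))
for ns in (["scene"],["top"],["scene","top"]):
    r=least_squares(lambda p:np.concatenate([(proj(n,world(p,L))-M[n]).ravel() for n in ns]),[.75,0,0])
    print(ns,r.x.round(4),r.fun.round(1))
p=r.x;np.save("p.npy",p)
print(world(p,[[-.195,.075,.066],[-.04,-.03,.132]]).round(4))
# objects on bench via top pixel
for nm,uv,z,n in(("beaker",(266,208),.04,"top"),("box",(362,209),.037,"top"),("beaker_s",(383,216),.04,"scene"),("bottle",(193,192),.09,"scene")):
    q=least_squares(lambda a:(proj(n,[[a[0],a[1],z]])-uv).ravel(),[.6,0]).x;print(nm,q.round(3))
E
```

```text
scene [[306.0, 217.8], [276.3, 221.3], [334.6, 191.5]] [np.int64(63), np.int64(66), np.int64(57)]
top [[336.5, 166.5], [362.8, 160.5], [313.5, 226.5]] [np.int64(53), np.int64(56), np.int64(38)]
['scene'] [0.7033 0.0023 0.2587] [ 0.2 -0.9  0.3 -0.4 -0.6  1.6]
['top'] [7.027e-01 6.000e-04 2.317e-01] [-0.1 -0.   0.1  0.   0.   0. ]
['scene', 'top'] [0.7028 0.0014 0.2442] [ 0.1 -1.1  0.2 -1.   0.   1.6 -0.2 -0.2 -0.2 -0.5  0.6  0.1]
[[ 0.4955  0.027   0.066 ]
 [ 0.6713 -0.0374  0.132 ]]
beaker [0.562 0.179]
box [ 0.56  -0.119]
beaker_s [0.563 0.177]
bottle [ 0.552 -0.395]
```

View pics/topc.png

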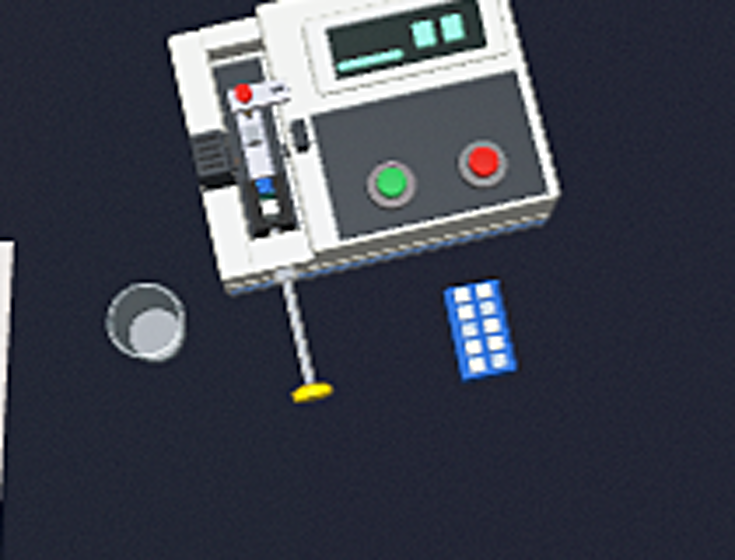

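Top crop: the knob disc sits clear in front of the case, with the beaker and box well off the push path. The scene and top fits agree to about 2 mm and 1.5°. Next I'll shut the gripper and go to a pre-push pose with the tool's x axis along the push direction.

```bash
cat >> h.py <<'E'
p=np.array([.7028,.001,.238])
from scipy.spatial.transform import Rotation as Rn
c,s=np.cos(p[2]),np.sin(p[2]);d=np.array([c,s,0])
ori=Rn.from_matrix(np.array([[c,s,0],[s,-c,0],[0,0,-1.]])).as_rotvec()
W=lambda x,y,z:world(p,[[x,y,z]])[0]
def st():
    q=arm.state();F=q["force"];print(round(q["t"],2),q["ee_pos"].round(4),F.round(1),"Fd",round(float(F@d),1));return q
E
python3 - <<'E'
from h import *
arm.set_gripper(0);q=st()
a=q["ee_pos"];arm.servo_line([a[0],a[1],.31],rate=.3)
print(arm.ik(W(-.25,.075,.20),ori),W(-.25,.075,.2))
arm.reach(W(-.25,.075,.20),ori);st()
arm.servo_line(W(-.25,.075,.052),rate=.2);q=st()
print(Rn.from_rotvec(q["ee_rot"]).as_matrix().round(3).tolist(),q["finger_gap"])
im=arm.get_image("top");cv2.imwrite("pics/pre.png",np.vstack([cv2.resize(x,None,fx=3,fy=3) for x in(im[180:280,210:420,::-1],arm.get_image("scene")[130:230,230:440,::-1])]))
E
```

```text
0.97 [ 0.1668 -0.654   0.2313] [ 0.4 -0.1 -0.9] Fd 0.4
[ 0.48830382  0.13180795 -0.70737818  2.10379971  0.10595383  0.94004535
 -1.61020986] [0.44216518 0.01494599 0.2       ]
3.97 [0.4424 0.0144 0.2   ] [ 0.5 -0.6 -0.1] Fd 0.3
4.86 [0.4427 0.0151 0.0527] [-0.7  0.3  0.8] Fd -0.6
[[0.972, 0.236, 0.001], [0.236, -0.972, 0.0], [0.001, 0.0, -1.0]] 4.8552844129915895e-05
```

View pics/pre.png

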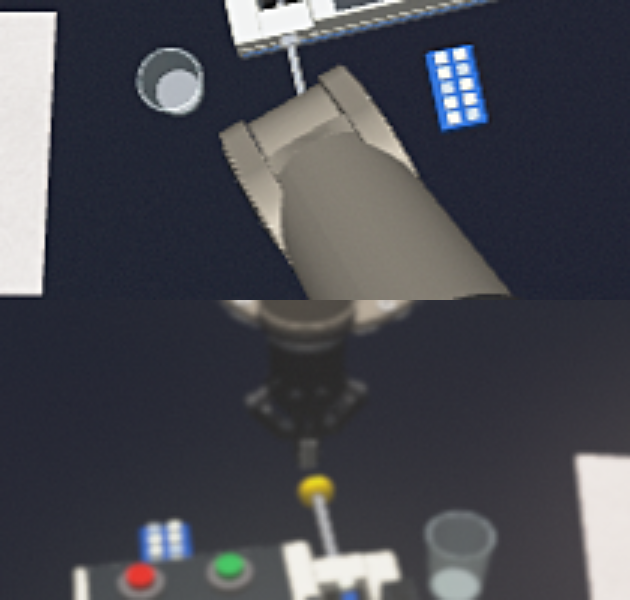

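The finger lies on the extension of the rod in the scene view (knob at (316,490), finger at (307,455) in the crop). Next I'll advance to contact, then push.

Run:
```python
from h import *
y,z=.075,.052
arm.servo_line(W(-.215,y,z),rate=.08);F0=st()["force"]@d
x=-.215
while x<-.185:
    x+=.0025;arm.servo_line(W(x,y,z),rate=.03);f=arm.state()["force"]@d-F0
    print(round(x,4),round(f,1),end="; ")
    if f<-3:break
else: raise SystemExit("no contact")
x0=x
arm.servo_line(W(x0+.042,y,z),rate=.05);st();x=x0+.042
while x<x0+.062:
    x+=.002;arm.servo_line(W(x,y,z),rate=.04);f=arm.state()["force"]@d-F0
    print(round(x-x0,4),round(f,1),end="; ")
    if f<-22:break
arm.hold(.1);q=st();im=arm.get_image("scene")
if f<-22:
    arm.hold(2.3);st()
    xa=x-.05
    arm.servo_line(W(xa,y,z),rate=.15);st()
cv2.imwrite("pics/push.png",np.vstack([cv2.resize(i[165:265,260:410,::-1],None,fx=3,fy=3) for i in(im,arm.get_image("scene"))]))
```

```text
5.55 [0.476  0.0233 0.0518] [-0.8 -1.2  0.2] Fd -1.0
-0.2125 1.3; -0.21 0.1; -0.2075 0.7; -0.205 1.6; -0.2025 -3.1; 7.79 [0.5281 0.0356 0.0516] [-8.2 -3.2  3. ] Fd -8.7
0.044 -6.6; 0.046 -7.5; 0.048 -7.8; 0.05 -11.6; 0.052 -23.7; 9.14 [0.5352 0.0372 0.0513] [-24.3  -6.1  16.7] Fd -25.1
11.49 [0.5352 0.0372 0.0513] [-24.4  -5.3  17.6] Fd -25.0
11.97 [0.491  0.0267 0.0523] [-0.1 -0.2  0.7] Fd -0.1
```

View pics/push.png

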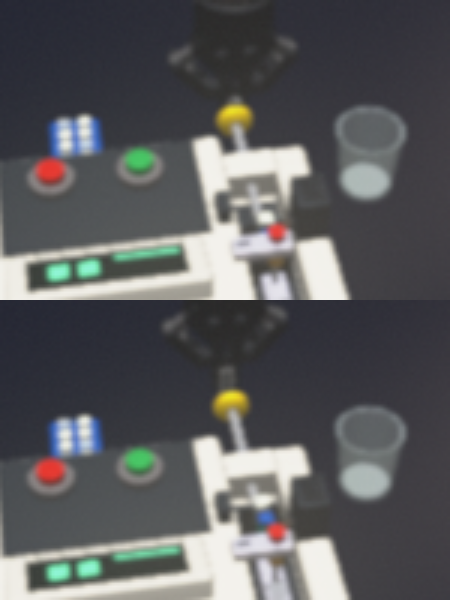

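The knob went from crop (224,80) at the start to (234,117) at the stop (force jumped to 25 N), and now rests at (230,102). That is 60 % of the travel, so it has latched at the middle. The next move is to back off, confirm the latch with a blob fit, and go above the green key.

Run:
```python
from h import *
arm.servo_line(W(-.25,.075,.052),rate=.15)
arm.servo_line(W(-.25,.075,.20),rate=.25)
im=arm.get_image("scene");b=blob(im,(336.7,199),'y',8)[0]
b0=np.array([334.6,191.5]);e=proj("scene",[W(-.189+s,.075,.066) for s in(0,.03,.05)]);print("knob",b,"expected",(e-e[0]+b0).round(1).tolist())
arm.servo_line(W(-.04,-.03,.20),rate=.25)
arm.servo_line(W(-.04,-.03,.155),rate=.15);q=st()
cv2.imwrite("pics/key.png",np.vstack([cv2.resize(i,None,fx=4,fy=4) for i in(arm.get_image("scene")[170:240,250:400,::-1],arm.get_image("top")[130:200,260:410,::-1])]))
```

```text
knob [336.31819444 197.96097222] expected [[334.6, 191.5], [336.3, 198.1], [337.5, 202.7]]
14.84 [ 0.6707 -0.0375  0.1554] [1.1 0.6 0.1] Fd 1.2
```

View pics/key.png

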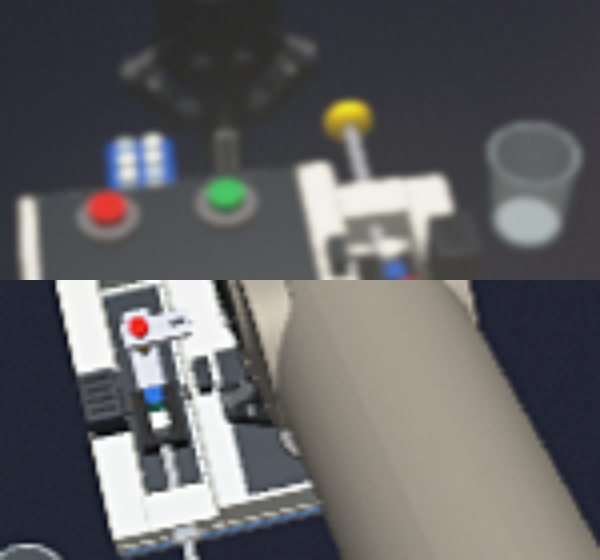

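The latch is confirmed: the knob blob at (336.3,198.0) matches the expected middle position (336.3,198.1). The fingertip hangs at column 226, straight over the green key at (226,193). Next I'll press it until the force shows the stop.

Run:
```python
from h import *
X,Y=-.04,-.03
arm.servo_line(W(X,Y,.137),rate=.1);F0=arm.state()["force"][2];z=.137
while z>.120:
    z-=.001;arm.servo_line(W(X,Y,z),rate=.03);q=arm.state();f=q["force"][2]-F0
    print(round(z,4),q["ee_pos"][2].round(4),round(f,1),end="; ")
    if f>16:break
arm.hold(.3);st();im=arm.get_image("scene")
arm.servo_line(W(X,Y,.20),rate=.15);arm.hold(.2);st()
cv2.imwrite("pics/press.png",np.vstack([cv2.resize(i[170:250,250:400,::-1],None,fx=3.5,fy=3.5) for i in(im,arm.get_image("scene"))]))
```

```text
0.136 0.1362 -0.7; 0.135 0.1351 -0.2; 0.134 0.134 0.3; 0.133 0.1329 0.8; 0.132 0.1321 2.2; 0.131 0.1311 2.2; 0.13 0.13 2.3; 0.129 0.129 3.4; 0.128 0.128 4.4; 0.127 0.127 4.5; 0.126 0.1262 6.0; 0.125 0.126 16.3; 18.57 [ 0.6712 -0.0376  0.1259] [-3.5  0.5 15.6] Fd -3.3
19.48 [ 0.6705 -0.0377  0.1988] [-0.3  0.4 -0.5] Fd -0.2
```

View pics/press.png

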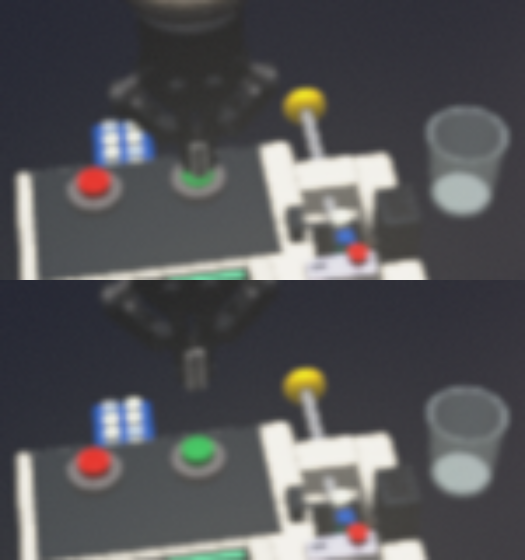

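The key went down to its stop: first contact at z = 0.132, hard stop at 0.126. It has come back up (crop (198,450)), the slide is still latched, and the arm is clear. I'm handing in.

```bash
python3 -c "
from rig import arm
print(arm.close_job())"
```

```text
the job is handed in; nothing more can be done
None
```

The reading was taken and the job handed in at about 19.5 s: the slide was held fully in for over 2 s, sprang back and latched at its middle position, and only then was the green key pressed to its stop and released.

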